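# Line up the connectors of a kit by size

### The arm

A 7-joint arm with a two-finger parallel gripper is mounted at the origin on the work surface. World frame = base frame: x ahead of the robot, y to its left, z up, the work surface at z = 0. Lengths are in m, angles in rad, forces in N, time in s.
With the tool pointing down it reaches from about 0.4 to 0.85 m from the base axis. Payload 10.4 kg.
Tool frame: the origin (TCP) lies midway between the tips of the shut fingers; the grasp point (between the pads) lies 19 mm behind it; z points along the fingers, y is the line along which they close (so a half turn about z gives the same grasp; the last joint's range is limited). The gripper opens to 85 mm and grips with 20 to 120 N. Pads are 22 mm wide; open, the fingers measure 114 mm over their backs; the gripper's body (76 mm by 85 mm) begins 54 mm behind the grasp point. The pads swing forward as they close: fully open they stand 13 mm farther back than shut.
Start: joints at [-1.282, 0.332, -0.065, 1.46, 0.022, 1.35, -0.088], TCP at [0.192, 0.595, 0.231] pointing down, gripper open.
Joint ranges: [-2.6, 2.6], [-0.5, 2.12], [-1.47, 1.34], [0.16, 2.42], [-1.27, 4.41], [0.06, 2.06], [-2.6, 2.6]. Speed limits (rad/s): [2.22, 2.22, 2.79, 2.79, 3.14, 3.14, 3.14].

### API

Orientations are given as a unit quaternion [w, x, y, z].
In Python, from workcell import env gives the robot as it stands. The module is installed in compiled form; this text tells all that it offers.
- The arm moves only by the shell command python3 -m pendant 'ROWS'. ROWS is JSON, a list of rows, each an object with "linear": the shift along the world's x, y, z in mm, a list of three; "yaw": the turn about the world's z in degrees; "fingers": the finger opening in mm, from 0 to 85.4. In form: [{"linear": [dx, dy, dz], "yaw": yaw, "fingers": fingers}, ...]. A call has 1 to 20 rows; each row is the pose to reach, as a shift and turn from the pose commanded when the call began; what a row does not reach only later rows make up. A row lasts 1/12 s, in which the tool goes at most 41.7 mm and 7.16 degrees, less where a joint would pass 70% of its speed; a pose out of reach is approached as far as the arm can. A call with a gripper value outside its range is refused whole. The fingers move at their own pace and stop on an object; the grip force is fixed at half the most. Time passes only in rows, so rows that repeat a pose let the fingers close. It gives the time, the measured TCP pose, the force, the opening and the grip force at its end, in the units of the state.
- env.state(): the state, without advancing time (a new reading comes with each control period).
- env.read_camera(name): name is "scene" or "side" or "wrist"; returns a dict with "pixels" (480x640x3 uint8, red, green, blue), "mtx" (3x3 intrinsics, pixels), "k1" (the pictures are not rectified: a ray, as slopes to the right and down, at radius r is drawn at 1 + k1 r^2 times it, then the intrinsics apply), "camera_from_world" (4x4, takes a point from world to camera coordinates). Camera axes: x right, y up, looking along -z (the intrinsics and any distortion apply to the point x, -y, -z); pixel columns grow to the right and rows downward; lengths in m; the calibration is good to about 2 mm. A picture is of the moment at which its call begins. There is no depth.
- env.hand_in(): hands the job in; it is judged then, once.
The state is a dict: "clock": time; "joint_positions": joint angles; "dq": joint speeds; "tau": joint torques, N m; "tcp_pos": TCP position; "tcp_rot": TCP orientation; "wrist_force": force on the tool from outside, world axes, zero at the start; "wrist_torque": the same for the moment, N m; "opening": finger opening in m; "grasp_force": force on a finger pad.
Only numpy, scipy, OpenCV 4.12 (cv2) and the standard library are available. Lean on these libraries where they do the work, as an engineer would, in place of code of your own. Each camera call takes 0.05 s, during which the arm holds its last target. There are 200 camera calls.

### The job

Lay out this connector kit on the kitting strip: stand the four loose olive connectors upright on its four round pads, one centred on each pad, in order of diameter, with the thinnest on the pad next to the tall steel stop block and the thickest at the far end by the low block. Their heights do not follow their diameters, so go by the diameter.

Things in the scene. Friction and masses are not known exactly. Their poses are not given: they have to be found in the camera images.
- conn24_mid (a point): Centre, half-way up, of a loose olive-drab metal circular connector standing upright (smallest diameter of the four): round body 24 mm across up to 39 mm high, then a narrower round collar 19 mm across; 54 mm tall overall, so this point is 27 mm above its foot. A black face with small gold pins looks up. z is its upright axis; yaw has no meaning. About 40 g.
- conn32_mid (a point): Centre, half-way up, of a loose olive-drab metal circular connector standing upright (second smallest of the four): round body 32 mm across up to 33 mm high, then a narrower round collar 26 mm across; 46 mm tall overall, so this point is 23 mm above its foot. A black face with small gold pins looks up. z is its upright axis; yaw has no meaning. About 60 g.
- conn40_mid (a point): Centre, half-way up, of a loose olive-drab metal circular connector standing upright (second largest of the four): round body 40 mm across up to 37 mm high, then a narrower round collar 32 mm across; 52 mm tall overall, so this point is 26 mm above its foot. A black face with small gold pins looks up. z is its upright axis; yaw has no meaning. About 100 g.
- conn48_mid (a point): Centre, half-way up, of a loose olive-drab metal circular connector standing upright (largest diameter of the four): round body 48 mm across up to 35 mm high, then a narrower round collar 38 mm across; 48 mm tall overall, so this point is 24 mm above its foot. A black face with small gold pins looks up. z is its upright axis; yaw has no meaning. About 130 g.
- pad1: Robot's-left end (+y end) pad of the row of four: black round pad 64 mm across and 2 mm thick with a white ring and centre cross, fixed on the aluminium kitting strip (84 x 390 x 6 mm, lying crosswise in front of the robot). Origin: centre of the pad's underside, its upper face 2 mm higher (8 mm above the bench). z up, y along the row, x across it. Neighbouring pads are 76 mm apart.
- pad2: Second pad from the robot's left: black round pad 64 mm across and 2 mm thick with a white ring and centre cross, fixed on the aluminium kitting strip (84 x 390 x 6 mm, lying crosswise in front of the robot). Origin: centre of the pad's underside, its upper face 2 mm higher (8 mm above the bench). z up, y along the row, x across it. Neighbouring pads are 76 mm apart.
- pad3: Third pad from the robot's left: black round pad 64 mm across and 2 mm thick with a white ring and centre cross, fixed on the aluminium kitting strip (84 x 390 x 6 mm, lying crosswise in front of the robot). Origin: centre of the pad's underside, its upper face 2 mm higher (8 mm above the bench). z up, y along the row, x across it. Neighbouring pads are 76 mm apart.
- pad4: Robot's-right end (-y end) pad: black round pad 64 mm across and 2 mm thick with a white ring and centre cross, fixed on the aluminium kitting strip (84 x 390 x 6 mm, lying crosswise in front of the robot). Origin: centre of the pad's underside, its upper face 2 mm higher (8 mm above the bench). z up, y along the row, x across it. Neighbouring pads are 76 mm apart.
- stop: Tall bright steel stop block, 76 mm across the strip, 24 mm along it, 55 mm tall, fixed on one end of the strip, either the left or the right end, its centre 64 mm beyond the centre of the end pad. It marks the end at which the row begins. Origin: centre of its underside, on the strip's top 6 mm above the bench; y along the row.
- endblock: Low dark steel block with a small bright screw head, 40 (across the strip) x 24 x 10 mm (14 mm to the top of the screw), fixed on the strip's other end, 64 mm beyond the centre of the end pad. Origin: centre of its underside, 6 mm above the bench.
Things that resemble listed ones, but are neither listed nor needed, are in the scene too. Leave any orange or red look-alike of the part that bears conn32_mid alone.

How it is judged:
At the end, for the whole second after the job is handed in: Each connector stands upright (within 0.1 rad) and at rest on the face of its pad (height within 3 mm below, 4 mm above), its centre within 12 mm of the pad's centre horizontally; counted from the tall stop block, the order is 24, 32, 40, 48 mm in diameter (((horizontal distance between stop and pad1 below 0.15 m and horizontal distance between conn24_mid and pad1 below 0.012 m and z of conn24_mid in the frame of pad1 between 0.026 and 0.033 m and horizontal distance between conn32_mid and pad2 below 0.012 m and z of conn32_mid in the frame of pad2 between 0.022 and 0.029 m and horizontal distance between conn40_mid and pad3 below 0.012 m and z of conn40_mid in the frame of pad3 between 0.025 and 0.032 m and horizontal distance between conn48_mid and pad4 below 0.012 m and z of conn48_mid in the frame of pad4 between 0.023 and 0.03 m) or (horizontal distance between stop and pad4 below 0.15 m and horizontal distance between conn24_mid and pad4 below 0.012 m and z of conn24_mid in the frame of pad4 between 0.026 and 0.033 m and horizontal distance between conn32_mid and pad3 below 0.012 m and z of conn32_mid in the frame of pad3 between 0.022 and 0.029 m and horizontal distance between conn40_mid and pad2 below 0.012 m and z of conn40_mid in the frame of pad2 between 0.025 and 0.032 m and horizontal distance between conn48_mid and pad1 below 0.012 m and z of conn48_mid in the frame of pad1 between 0.023 and 0.03 m)) and angle between each of conn24_mid, conn32_mid, conn40_mid, conn48_mid's own z axis and vertical below 0.1 rad and linear speed of each of conn24, conn32, conn40, conn48 below 0.02 m/s and angular speed of each of conn24, conn32, conn40, conn48 below 0.2 rad/s); the robot touches nothing.
It also fails if it takes over 102 s, if anything falls off the work surface, if the arm or the gripper's body presses on something with over 40 N, if the wrist force passes 120 N, or if a joint passes its speed limit or range.

## Working session

There is one attempt and no reset: what is moved stays moved. The work goes in short steps, Python scripts to look and compute and a shell command to move; the robot and the scene stay as the last step left them, time stands still between calls to the robot, and variables do not carry over. Pictures are saved under pics/ and viewed, at most 14 in all, crops included, and the job is handed in when it is done.

```bash
mkdir -p pics
cat > h.py <<'E'
import numpy as np, cv2
from workcell import env
def snap(name, fn):
    c=env.read_camera(name); np.savez('pics/'+fn+'.npz',**{k:np.array(c[k]) for k in c})
    cv2.imwrite('pics/'+fn+'.png',cv2.cvtColor(c['pixels'],cv2.COLOR_RGB2BGR)); return c
def load(fn): return dict(np.load('pics/'+fn+'.npz'))
def world(c,u,v,z):
    K=c['mtx'];k1=float(c['k1']);T=c['camera_from_world']
    d=np.array([(u-K[0,2])/K[0,0],(v-K[1,2])/K[1,1]]);s=d.copy()
    for _ in range(30): s=d/(1+k1*(s@s))
    r=T[:3,:3].T@np.array([s[0],-s[1],-1]); o=-T[:3,:3].T@T[:3,3]
    return o+r*(z-o[2])/r[2]
def pix(c,p):
    q=c['camera_from_world']@np.array([*p,1]);s=np.array([q[0],-q[1]])/-q[2]
    s=s*(1+float(c['k1'])*(s@s));K=c['mtx'];return s*[K[0,0],K[1,1]]+[K[0,2],K[1,2]]
def crop(fn,x0,y0,w,h,s):
    im=cv2.imread('pics/'+fn+'.png')[y0:y0+h,x0:x0+w]
    cv2.imwrite('pics/'+fn+'_c.png',cv2.resize(im,None,fx=s,fy=s,interpolation=cv2.INTER_CUBIC))
E
python3 - <<'E'
from h import *
snap('scene','s0');snap('side','d0')
print(env.state())
E
```

```text
{'clock': 0.1, 'joint_positions': array([-1.28159584,  0.33279473, -0.06470742,  1.46086062,  0.02159334,
        1.34990618, -0.08851258]), 'dq': array([ 0.00041551, -0.00129541,  0.00018451, -0.00070506,  0.00027612,
       -0.00109463,  0.00261647]), 'tau': array([ 2.07497025e-03, -6.26753283e+01,  4.96908033e-02, -3.92431998e+01,
        1.63245300e-02,  6.97814699e-03,  2.44586363e-05]), 'tcp_pos': array([0.1916256 , 0.59454165, 0.23060265]), 'tcp_rot': array([-7.43760309e-05,  1.55263403e-01,  9.87872902e-01, -6.32492767e-04]), 'wrist_force': array([ 0.93028458, -0.46752065, -0.32928858]), 'wrist_torque': array([-0.02359507, -0.02917936, -0.00949538]), 'grasp_force': 0.0, 'opening': 0.0850756224490138}
```

View pics/s0.png

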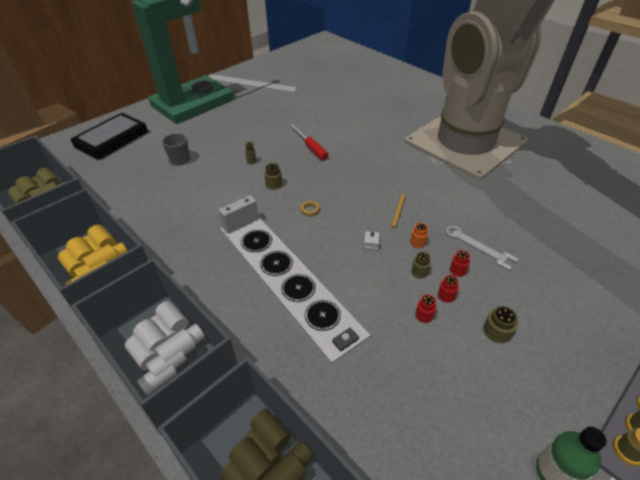

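View pics/d0.png

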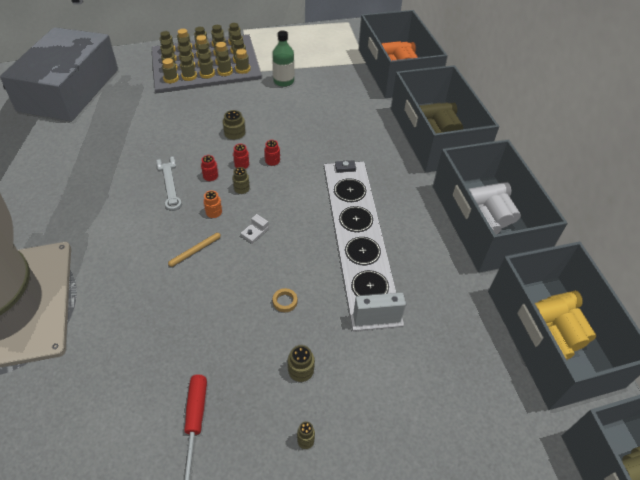

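Scene picture: the olive candidates are at (250,153) thin, (273,176), (421,264) and (502,323). The side picture has the same ones at (306,434), (301,362), (241,179) and (233,124). The red and orange parts are look-alikes, and the olive parts in the tray and bins are not loose on the bench. Next I'll enlarge the view and measure.

Run:
```python
from h import *
s=load('s0');d=load('d0')
# top centres (scene, side), height
for n,a,b,z in [('24',(250,145),(306,425),.054),('40?',(273,168),(300.5,352),.052),('32?',(422,257),(241,171),.046),('48?',(505,314),(233,115),.048)]:
    print(n,world(s,*a,z).round(4),world(d,*b,z).round(4))
for a,b in [((256.5,240),(369.5,285.5)),((277,263),(362,250.5)),((298.5,287.5),(356,218.5)),((322.5,315),(350,189.5))]:
    print('pad',world(s,*a,.008).round(4),world(d,*b,.008).round(4))
i1=cv2.imread('pics/s0.png')
A=[cv2.resize(i1[130:200,230:310],(400,350),interpolation=2),cv2.resize(i1[220:350,390:530],(400,350),interpolation=2)]
i2=cv2.imread('pics/d0.png')
B=[cv2.resize(i2[340:450,270:345],(400,250*0+250),interpolation=2),cv2.resize(i2[100:225,180:300],(400,250),interpolation=2)]
cv2.imwrite('pics/c1.png',np.vstack([np.hstack(A),np.hstack(B)]))
```

```text
24 [ 0.4575 -0.3187  0.054 ] [ 0.4584 -0.3227  0.054 ]
40? [ 0.475  -0.2116  0.052 ] [ 0.4755 -0.214   0.052 ]
32? [0.4476 0.1882 0.046 ] [0.449  0.1886 0.046 ]
48? [0.4539 0.3607 0.048 ] [0.4578 0.3616 0.048 ]
pad [ 0.6211 -0.0951  0.008 ] [ 0.6224 -0.0966  0.008 ]
pad [ 0.6315 -0.0176  0.008 ] [ 0.6318 -0.0214  0.008 ]
pad [0.6419 0.0566 0.008 ] [0.643  0.0542 0.008 ]
pad [0.6525 0.1316 0.008 ] [0.6532 0.1298 0.008 ]
```

View pics/c1.png

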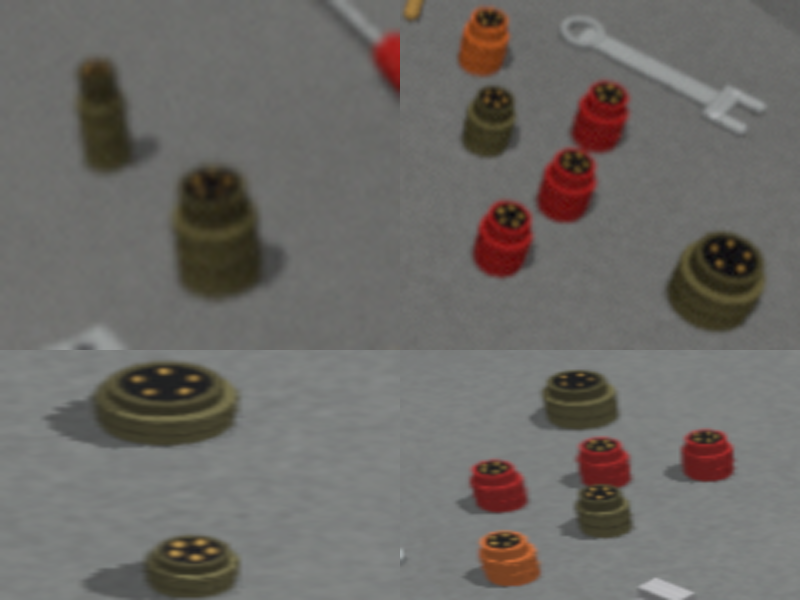

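The measurements agree with the expected diameters: 24 at (.458,-.321), 40 at (.475,-.213), 32 at (.448,.188), 48 at (.456,.361). All four are loose olive parts, and the ones in the bins and tray are excluded. The stop is at the -y end, so 24→pad4, 32→pad3, 40→pad2 and 48→pad1. I'll move above the 48 with the fingers turned across the strip.

```bash
python3 -m pendant '[{"linear":[264,-233,-40],"yaw":-80,"fingers":85},{"linear":[264,-233,-40],"yaw":-80,"fingers":85},{"linear":[264,-233,-40],"yaw":-80,"fingers":85},{"linear":[264,-233,-40],"yaw":-80,"fingers":85},{"linear":[264,-233,-40],"yaw":-80,"fingers":85},{"linear":[264,-233,-40],"yaw":-80,"fingers":85},{"linear":[264,-233,-40],"yaw":-80,"fingers":85},{"linear":[264,-233,-40],"yaw":-80,"fingers":85},{"linear":[264,-233,-40],"yaw":-80,"fingers":85},{"linear":[264,-233,-40],"yaw":-80,"fingers":85},{"linear":[264,-233,-40],"yaw":-80,"fingers":85},{"linear":[264,-233,-40],"yaw":-80,"fingers":85},{"linear":[264,-233,-40],"yaw":-80,"fingers":85},{"linear":[264,-233,-40],"yaw":-80,"fingers":85},{"linear":[264,-233,-40],"yaw":-80,"fingers":85},{"linear":[264,-233,-40],"yaw":-80,"fingers":85}]'
python3 - <<'E'
from h import *
w=snap('wrist','w1'); s=load('s0');d=load('d0')
st=env.state();print(st['clock'],st['tcp_pos'].round(4),st['joint_positions'].round(2))
print('48 pred pix',pix(w,(.456,.361,.048)), 'tcp',pix(w,st['tcp_pos']))
for a,b in [((460.5,254),(241,147)),((450,282),(272,145)),((429,298),(209,160)),((421,226),(212,196))]:
    print(world(s,*a,.045).round(3),world(d,*b,.045).round(3))
E
```

```text
clock: 1.43
tcp_pos: [0.4555, 0.3621, 0.1913]
tcp_rot: [0.0, 0.753, 0.658, -0.0]
wrist_force: [-0.4, -0.1, 0.4]
opening: 0.0851
grasp_force: 0.0
1.4833 [0.4556 0.362  0.1914] [-0.99  0.26  0.29  1.65 -0.08  1.24 -0.82]
48 pred pix [324.77620839 217.19240402] tcp [323.77030443 316.69887919]
[0.389 0.234 0.045] [0.459 0.259 0.045]
[0.46  0.258 0.045] [0.522 0.251 0.045]
[0.515 0.253 0.045] [0.392 0.235 0.045]
[0.381 0.136 0.045] [0.387 0.135 0.045]
```

View pics/w1.png

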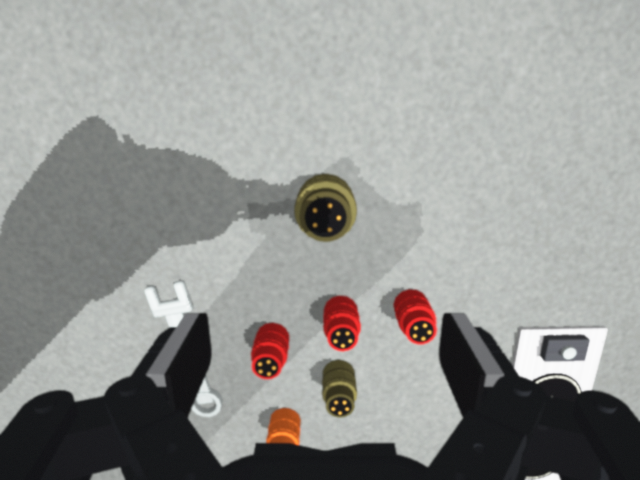

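The 48's face is at (325,216), within 1 mm of the prediction, so I'll descend and grip.

```bash
python3 -m pendant '[{"linear":[1,-1,-40],"yaw":0,"fingers":85},{"linear":[1,-1,-80],"yaw":0,"fingers":85},{"linear":[1,-1,-115],"yaw":0,"fingers":85},{"linear":[1,-1,-145],"yaw":0,"fingers":85},{"linear":[1,-1,-170],"yaw":0,"fingers":85},{"linear":[1,-1,-182],"yaw":0,"fingers":85},{"linear":[1,-1,-189],"yaw":0,"fingers":85},{"linear":[1,-1,-189],"yaw":0,"fingers":70},{"linear":[1,-1,-189],"yaw":0,"fingers":60},{"linear":[1,-1,-189],"yaw":0,"fingers":50},{"linear":[1,-1,-189],"yaw":0,"fingers":40},{"linear":[1,-1,-189],"yaw":0,"fingers":30},{"linear":[1,-1,-189],"yaw":0,"fingers":30},{"linear":[1,-1,-189],"yaw":0,"fingers":30},{"linear":[1,-1,-189],"yaw":0,"fingers":30}]'
```

```text
clock: 2.73
tcp_pos: [0.4577, 0.3619, 0.0044]
tcp_rot: [-0.0, 0.754, 0.657, 0.002]
wrist_force: [-0.9, -1.0, 4.7]
opening: 0.0466
grasp_force: 61.2
```

```bash
python3 -m pendant '[{"linear":[0,0,30],"yaw":0,"fingers":30},{"linear":[0,0,70],"yaw":0,"fingers":30},{"linear":[0,0,100],"yaw":0,"fingers":30},{"linear":[20,-23,105],"yaw":0,"fingers":30},{"linear":[45,-53,105],"yaw":0,"fingers":30},{"linear":[70,-83,105],"yaw":0,"fingers":30},{"linear":[95,-112,105],"yaw":0,"fingers":30},{"linear":[120,-142,105],"yaw":0,"fingers":30},{"linear":[145,-172,105],"yaw":0,"fingers":30},{"linear":[170,-201,105],"yaw":0,"fingers":30},{"linear":[188,-223,105],"yaw":0,"fingers":30},{"linear":[195,-231,100],"yaw":0,"fingers":30},{"linear":[195,-231,75],"yaw":0,"fingers":30},{"linear":[195,-231,50],"yaw":0,"fingers":30},{"linear":[195,-231,30],"yaw":0,"fingers":30},{"linear":[195,-231,20],"yaw":0,"fingers":30},{"linear":[195,-231,13],"yaw":0,"fingers":30},{"linear":[195,-231,10],"yaw":0,"fingers":30},{"linear":[195,-231,9],"yaw":0,"fingers":30},{"linear":[195,-231,9],"yaw":0,"fingers":30}]'
python3 - <<'E'
from h import *
w=snap('wrist','w2')
E
```

```text
clock: 4.4
tcp_pos: [0.6525, 0.1302, 0.0126]
tcp_rot: [0.0, 0.754, 0.657, 0.001]
wrist_force: [0.1, -0.8, -1.3]
opening: 0.0467
grasp_force: 62.2
```

View pics/w2.png

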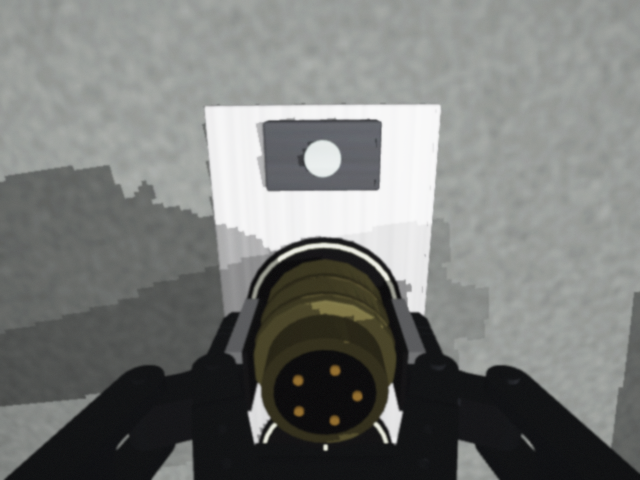

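The 48 is centred on pad 1: the ring and the part both have their axis near column 325. I'll release it and go to the 32.

```bash
python3 -m pendant '[{"linear":[0,0,0],"yaw":0,"fingers":55},{"linear":[0,0,0],"yaw":0,"fingers":70},{"linear":[0,0,0],"yaw":0,"fingers":70},{"linear":[0,0,0],"yaw":0,"fingers":70},{"linear":[0,0,10],"yaw":0,"fingers":70},{"linear":[0,0,35],"yaw":0,"fingers":70},{"linear":[0,0,70],"yaw":0,"fingers":70},{"linear":[0,0,110],"yaw":0,"fingers":70},{"linear":[-30,8,130],"yaw":0,"fingers":70},{"linear":[-70,20,130],"yaw":0,"fingers":70},{"linear":[-105,30,130],"yaw":0,"fingers":70},{"linear":[-140,40,130],"yaw":0,"fingers":70},{"linear":[-175,49,130],"yaw":0,"fingers":70},{"linear":[-204,57,130],"yaw":0,"fingers":70},{"linear":[-204,57,130],"yaw":0,"fingers":70},{"linear":[-204,57,130],"yaw":0,"fingers":70}]'
python3 - <<'E'
from h import *
w=snap('wrist','w3')
st=env.state();print(st['tcp_pos'].round(4))
print('32 pred pix',pix(w,(.4483,.1884,.046)))
E
```

```text
clock: 5.78
tcp_pos: [0.4469, 0.1877, 0.1424]
tcp_rot: [-0.0, 0.753, 0.658, 0.001]
wrist_force: [-0.1, -0.2, 0.1]
opening: 0.0702
grasp_force: 0.0
[0.4481 0.1871 0.1424]
32 pred pix [325.76722412 235.83785248]
```

View pics/w3.png

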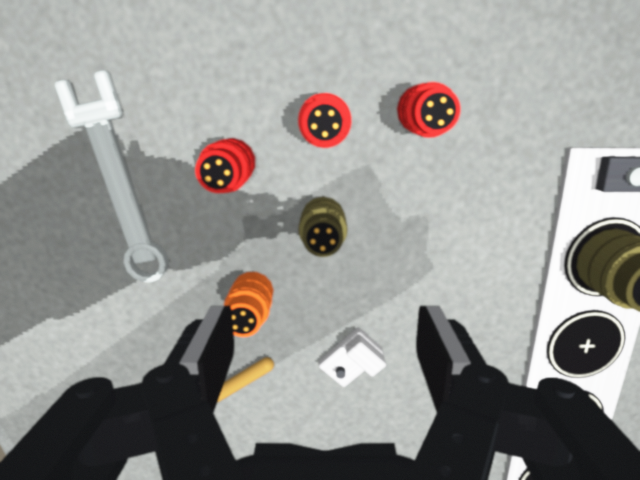

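The olive 32 is at (322,237), about 1 mm off the prediction. The red and orange parts are clear of the finger paths. The white fixture at (350,355) is also clear. I'll grip.

```bash
python3 -m pendant '[{"linear":[-1,1,-40],"yaw":0,"fingers":65},{"linear":[-1,1,-75],"yaw":0,"fingers":65},{"linear":[-1,1,-105],"yaw":0,"fingers":65},{"linear":[-1,1,-125],"yaw":0,"fingers":65},{"linear":[-1,1,-135],"yaw":0,"fingers":65},{"linear":[-1,1,-139],"yaw":0,"fingers":65},{"linear":[-1,1,-139],"yaw":0,"fingers":55},{"linear":[-1,1,-139],"yaw":0,"fingers":45},{"linear":[-1,1,-139],"yaw":0,"fingers":35},{"linear":[-1,1,-139],"yaw":0,"fingers":25},{"linear":[-1,1,-139],"yaw":0,"fingers":15},{"linear":[-1,1,-139],"yaw":0,"fingers":15},{"linear":[-1,1,-139],"yaw":0,"fingers":15},{"linear":[-1,1,-139],"yaw":0,"fingers":15}]'
```

```text
clock: 7.0
tcp_pos: [0.4478, 0.1884, 0.0039]
tcp_rot: [0.0, 0.754, 0.657, 0.001]
wrist_force: [-0.8, -1.2, 6.2]
opening: 0.0303
grasp_force: 58.9
```

```bash
python3 -m pendant '[{"linear":[0,0,30],"yaw":0,"fingers":15},{"linear":[0,0,70],"yaw":0,"fingers":15},{"linear":[0,0,100],"yaw":0,"fingers":15},{"linear":[20,-23,105],"yaw":0,"fingers":15},{"linear":[45,-51,105],"yaw":0,"fingers":15},{"linear":[70,-79,105],"yaw":0,"fingers":15},{"linear":[95,-107,105],"yaw":0,"fingers":15},{"linear":[120,-136,105],"yaw":0,"fingers":15},{"linear":[145,-164,105],"yaw":0,"fingers":15},{"linear":[168,-190,105],"yaw":0,"fingers":15},{"linear":[184,-208,105],"yaw":0,"fingers":15},{"linear":[184,-208,100],"yaw":0,"fingers":15},{"linear":[184,-208,75],"yaw":0,"fingers":15},{"linear":[184,-208,50],"yaw":0,"fingers":15},{"linear":[184,-208,30],"yaw":0,"fingers":15},{"linear":[184,-208,20],"yaw":0,"fingers":15},{"linear":[184,-208,13],"yaw":0,"fingers":15},{"linear":[184,-208,10],"yaw":0,"fingers":15},{"linear":[184,-208,9],"yaw":0,"fingers":15},{"linear":[184,-208,9],"yaw":0,"fingers":15}]'
```

```text
clock: 8.67
tcp_pos: [0.6314, -0.0201, 0.0124]
tcp_rot: [0.0, 0.754, 0.657, 0.001]
wrist_force: [0.1, 0.4, -0.1]
opening: 0.0305
grasp_force: 59.7
```

```bash
python3 -m pendant '[{"linear":[0,0,0],"yaw":0,"fingers":45},{"linear":[0,0,0],"yaw":0,"fingers":60},{"linear":[0,0,0],"yaw":0,"fingers":60},{"linear":[0,0,0],"yaw":0,"fingers":60},{"linear":[0,0,10],"yaw":0,"fingers":60},{"linear":[0,0,35],"yaw":0,"fingers":60},{"linear":[0,0,70],"yaw":0,"fingers":80},{"linear":[0,0,110],"yaw":0,"fingers":80},{"linear":[-20,-24,130],"yaw":0,"fingers":80},{"linear":[-45,-55,130],"yaw":0,"fingers":80},{"linear":[-70,-86,130],"yaw":0,"fingers":80},{"linear":[-95,-117,130],"yaw":0,"fingers":80},{"linear":[-120,-148,130],"yaw":0,"fingers":80},{"linear":[-143,-177,130],"yaw":0,"fingers":80},{"linear":[-156,-193,130],"yaw":0,"fingers":80},{"linear":[-156,-193,130],"yaw":0,"fingers":80},{"linear":[-156,-193,130],"yaw":0,"fingers":80}]'
python3 - <<'E'
from h import *
w=snap('wrist','w4')
st=env.state();print(st['tcp_pos'].round(4))
print('40 pred pix',pix(w,(.4752,-.2128,.052)),'24',pix(w,(.458,-.3207,.054)))
E
```

```text
clock: 10.08
tcp_pos: [0.4743, -0.2141, 0.1423]
tcp_rot: [0.0, 0.755, 0.656, 0.001]
wrist_force: [1.2, 0.1, -0.5]
opening: 0.0801
grasp_force: 0.0
[ 0.4751 -0.2128  0.142 ]
40 pred pix [324.77220737 238.24368488] 24 [321.85859212 388.27301838]
```

View pics/w4.png

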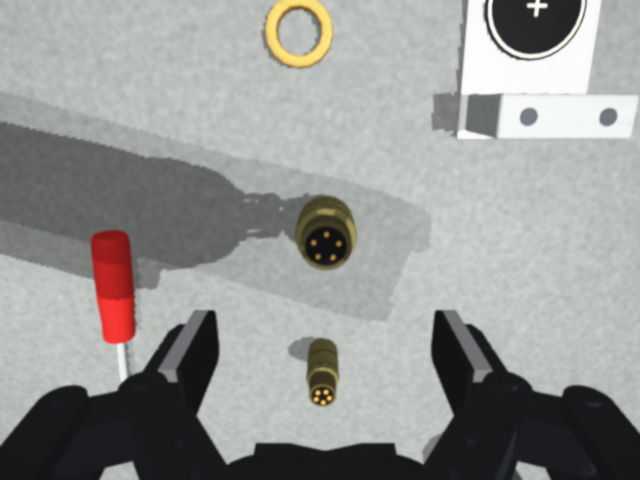

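The 40 is at (326,244) and the 24 at (322,395). Both lie 2–3 mm further to -y than predicted. I'll grip the 40.

```bash
python3 -m pendant '[{"linear":[0,-2,-40],"yaw":0,"fingers":80},{"linear":[0,-2,-75],"yaw":0,"fingers":75},{"linear":[0,-2,-105],"yaw":0,"fingers":75},{"linear":[0,-2,-125],"yaw":0,"fingers":75},{"linear":[0,-2,-135],"yaw":0,"fingers":75},{"linear":[0,-2,-139],"yaw":0,"fingers":75},{"linear":[0,-2,-139],"yaw":0,"fingers":65},{"linear":[0,-2,-139],"yaw":0,"fingers":55},{"linear":[0,-2,-139],"yaw":0,"fingers":45},{"linear":[0,-2,-139],"yaw":0,"fingers":35},{"linear":[0,-2,-139],"yaw":0,"fingers":25},{"linear":[0,-2,-139],"yaw":0,"fingers":25},{"linear":[0,-2,-139],"yaw":0,"fingers":25},{"linear":[0,-2,-139],"yaw":0,"fingers":25}]'
```

```text
clock: 11.3
tcp_pos: [0.4759, -0.2153, 0.0039]
tcp_rot: [0.001, 0.754, 0.657, 0.001]
wrist_force: [-1.9, 0.2, 7.1]
opening: 0.0384
grasp_force: 59.7
```

```bash
python3 -m pendant '[{"linear":[0,0,30],"yaw":0,"fingers":25},{"linear":[0,0,70],"yaw":0,"fingers":25},{"linear":[0,0,100],"yaw":0,"fingers":25},{"linear":[18,29,110],"yaw":0,"fingers":25},{"linear":[38,62,110],"yaw":0,"fingers":25},{"linear":[58,94,110],"yaw":0,"fingers":25},{"linear":[78,126,110],"yaw":0,"fingers":25},{"linear":[98,159,110],"yaw":0,"fingers":25},{"linear":[118,191,110],"yaw":0,"fingers":25},{"linear":[138,223,110],"yaw":0,"fingers":25},{"linear":[156,252,110],"yaw":0,"fingers":25},{"linear":[167,270,110],"yaw":0,"fingers":25},{"linear":[167,270,100],"yaw":0,"fingers":25},{"linear":[167,270,70],"yaw":0,"fingers":25},{"linear":[167,270,45],"yaw":0,"fingers":25},{"linear":[167,270,25],"yaw":0,"fingers":25},{"linear":[167,270,14],"yaw":0,"fingers":25},{"linear":[167,270,10],"yaw":0,"fingers":25},{"linear":[167,270,9],"yaw":0,"fingers":25},{"linear":[167,270,9],"yaw":0,"fingers":25}]'
```

```text
clock: 12.97
tcp_pos: [0.6423, 0.0546, 0.0125]
tcp_rot: [0.0, 0.754, 0.657, 0.001]
wrist_force: [0.5, 1.2, -0.3]
opening: 0.0387
grasp_force: 60.4
```

```bash
python3 -m pendant '[{"linear":[0,0,0],"yaw":0,"fingers":55},{"linear":[0,0,0],"yaw":0,"fingers":65},{"linear":[0,0,0],"yaw":0,"fingers":65},{"linear":[0,0,0],"yaw":0,"fingers":65},{"linear":[0,0,10],"yaw":0,"fingers":65},{"linear":[0,0,35],"yaw":0,"fingers":65},{"linear":[0,0,70],"yaw":0,"fingers":65},{"linear":[0,0,110],"yaw":0,"fingers":65},{"linear":[-15,-31,130],"yaw":0,"fingers":65},{"linear":[-32,-66,130],"yaw":0,"fingers":65},{"linear":[-49,-101,130],"yaw":0,"fingers":65},{"linear":[-66,-136,130],"yaw":0,"fingers":65},{"linear":[-83,-171,130],"yaw":0,"fingers":65},{"linear":[-100,-206,130],"yaw":0,"fingers":65},{"linear":[-117,-241,130],"yaw":0,"fingers":65},{"linear":[-134,-276,130],"yaw":0,"fingers":65},{"linear":[-151,-311,130],"yaw":0,"fingers":65},{"linear":[-168,-346,130],"yaw":0,"fingers":65},{"linear":[-184,-378,130],"yaw":0,"fingers":65},{"linear":[-184,-378,130],"yaw":0,"fingers":65}]'
python3 - <<'E'
from h import *
w=snap('wrist','w5')
st=env.state();print(st['tcp_pos'].round(4))
print('24 pred',pix(w,(.458,-.3225,.054)))
E
```

```text
clock: 14.63
tcp_pos: [0.4529, -0.3306, 0.1428]
tcp_rot: [0.001, 0.757, 0.653, -0.001]
wrist_force: [-0.5, -1.0, 0.1]
opening: 0.065
grasp_force: 0.0
[ 0.4551 -0.3272  0.1425]
24 pred [330.26015733 226.82288506]
```

View pics/w5.png

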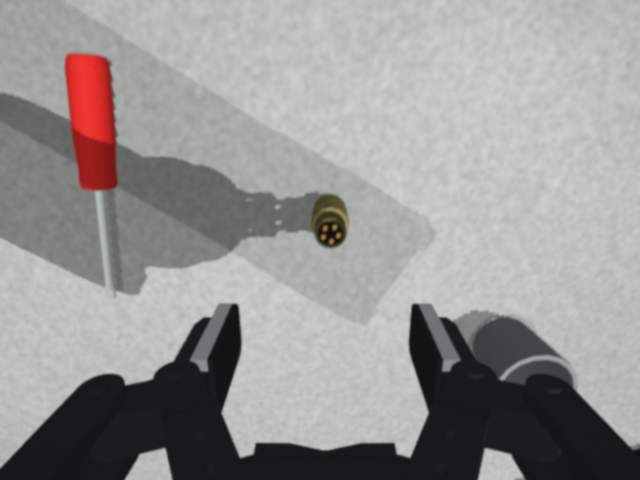

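The 24 is at (331,234), at about y = -.325. The grey cup is roughly 100 mm away and clear. I'll grip.

```bash
python3 -m pendant '[{"linear":[0,-2,-5],"yaw":0,"fingers":60},{"linear":[0,-2,-40],"yaw":0,"fingers":60},{"linear":[0,-2,-75],"yaw":0,"fingers":60},{"linear":[0,-2,-105],"yaw":0,"fingers":60},{"linear":[0,-2,-125],"yaw":0,"fingers":60},{"linear":[0,-2,-135],"yaw":0,"fingers":60},{"linear":[0,-2,-138],"yaw":0,"fingers":60},{"linear":[0,-2,-138],"yaw":0,"fingers":50},{"linear":[0,-2,-138],"yaw":0,"fingers":40},{"linear":[0,-2,-138],"yaw":0,"fingers":30},{"linear":[0,-2,-138],"yaw":0,"fingers":20},{"linear":[0,-2,-138],"yaw":0,"fingers":10},{"linear":[0,-2,-138],"yaw":0,"fingers":10},{"linear":[0,-2,-138],"yaw":0,"fingers":10},{"linear":[0,-2,-138],"yaw":0,"fingers":10}]'
```

```text
clock: 15.93
tcp_pos: [0.4587, -0.3255, 0.0048]
tcp_rot: [0.001, 0.754, 0.657, 0.001]
wrist_force: [-0.2, 0.9, 5.8]
opening: 0.0222
grasp_force: 58.5
```

```bash
python3 -m pendant '[{"linear":[0,0,30],"yaw":0,"fingers":10},{"linear":[0,0,70],"yaw":0,"fingers":10},{"linear":[0,0,105],"yaw":0,"fingers":10},{"linear":[20,28,125],"yaw":0,"fingers":10},{"linear":[42,59,125],"yaw":0,"fingers":10},{"linear":[64,90,125],"yaw":0,"fingers":10},{"linear":[86,121,125],"yaw":0,"fingers":10},{"linear":[108,152,125],"yaw":0,"fingers":10},{"linear":[130,183,125],"yaw":0,"fingers":10},{"linear":[150,211,125],"yaw":0,"fingers":10},{"linear":[163,229,125],"yaw":0,"fingers":10},{"linear":[163,229,120],"yaw":0,"fingers":10},{"linear":[163,229,100],"yaw":0,"fingers":10},{"linear":[163,229,70],"yaw":0,"fingers":10},{"linear":[163,229,45],"yaw":0,"fingers":10},{"linear":[163,229,25],"yaw":0,"fingers":10},{"linear":[163,229,14],"yaw":0,"fingers":10},{"linear":[163,229,10],"yaw":0,"fingers":10},{"linear":[163,229,9],"yaw":0,"fingers":10},{"linear":[163,229,9],"yaw":0,"fingers":10}]'
```

```text
clock: 17.6
tcp_pos: [0.6212, -0.0966, 0.0134]
tcp_rot: [0.001, 0.754, 0.657, 0.0]
wrist_force: [0.4, -0.3, -0.0]
opening: 0.0224
grasp_force: 58.8
```

Now release, rise and back off toward the robot, then look at all four.

```bash
python3 -m pendant '[{"linear":[0,0,0],"yaw":0,"fingers":35},{"linear":[0,0,0],"yaw":0,"fingers":50},{"linear":[0,0,0],"yaw":0,"fingers":50},{"linear":[0,0,0],"yaw":0,"fingers":50},{"linear":[0,0,10],"yaw":0,"fingers":50},{"linear":[0,0,35],"yaw":0,"fingers":50},{"linear":[0,0,70],"yaw":0,"fingers":50},{"linear":[0,0,110],"yaw":0,"fingers":50},{"linear":[0,0,150],"yaw":0,"fingers":50},{"linear":[-35,-10,165],"yaw":0,"fingers":50},{"linear":[-70,-20,180],"yaw":0,"fingers":50},{"linear":[-105,-30,180],"yaw":0,"fingers":50},{"linear":[-140,-40,180],"yaw":0,"fingers":50},{"linear":[-140,-40,180],"yaw":0,"fingers":50},{"linear":[-140,-40,180],"yaw":0,"fingers":50},{"linear":[-140,-40,180],"yaw":0,"fingers":50}]'
python3 - <<'E'
from h import *
snap('scene','s9');snap('side','d9')
a=cv2.resize(cv2.imread('pics/s9.png')[180:370,200:390],(400,400),interpolation=2)
b=cv2.resize(cv2.imread('pics/d9.png')[130:340,280:490],(400,400),interpolation=2)
cv2.imwrite('pics/f.png',np.hstack([a,b]))
E
```

```text
clock: 18.93
tcp_pos: [0.4812, -0.1359, 0.1933]
tcp_rot: [0.0, 0.754, 0.657, 0.001]
wrist_force: [1.2, 0.1, 0.2]
opening: 0.05
grasp_force: 0.0
```

View pics/f.png

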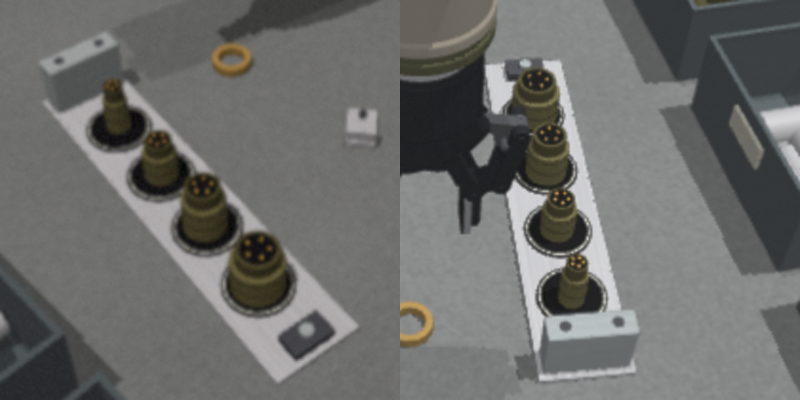

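All four stand upright and centred, in order 24, 32, 40, 48 from the stop. In the crop the tops are at scene (113,86), (157,140), (204,184) and (258,246). I'll check the offsets and hand in.

Run:
```python
from h import *
s=load('s9');ok=True
for (u,v),h,p in [((113,86),54,(.6218,-.0958)),((157,140),46,(.6321,-.0203)),((204,184),52,(.6424,.0552)),((258,246),48,(.6528,.1307))]:
    e=(world(s,200+u*.475,180+v*.475,.008+h/1000)[:2]-p)*1000
    print(e.round(1)); ok&=np.linalg.norm(e)<8
print(env.hand_in() if ok else 'check')
```

```text
[-1.3  0.4]
[-0.7  0.8]
[-3.3 -2.7]
[-3.2 -1.7]
the job is handed in; nothing more can be done
None
```

The job is handed in: all four connectors stand upright on their pads in order 24, 32, 40, 48 mm from the tall stop block, each measured within about 5 mm of its pad centre, with about 19 s of the 102 s used.

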